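# Find and open the loose hatch in the gauge shelf

### The job

One of the four identical teak hatches in the instrument shelf is free to turn and the other three are blocked from below. Press with a fingertip on the brass mark of each hatch until you find the one that rocks, press its far end down so that its near edge rises out of the shelf, then push that raised edge up and away from you until the hatch stands open, nearly upright. Leave it open and the other hatches shut, and leave the bowl, measuring cylinder, weight and scoop where they are.

Things in the scene. Friction and masses are not known exactly. Their poses are not given: they have to be found in the camera images.
- deck: Teak shelf: fixed raised hollow deck 260 (x) by 620 (y) mm, top 110 mm above its origin, which lies on the bench under the middle of the row, on the pivot line; x to the far side, y left. Hatches centred at y 141, 47, -47, -141 mm, 14 mm strips between; plain strip before them 58 mm wide, behind 98. Funnel (94 mm wide, brim 40 mm above shelf top) at x 90, y 262 mm. Under the free hatch 85 mm of empty depth.
- hatch_1 (a joint): Turn of the leftmost (+y) hatch (rad): 0 level and shut; grows as its far end sinks and near edge rises; stop at 1.4. All four hatches alike: dark teak board 100 (x) by 76 (y) by 10 mm thick, top flush with the shelf. Pivot line along deck y at mid thickness, between brass pin heads: 50 mm of board on either side.
- hatch_1_press (a point): Brass mark (12 mm disc) on top of the leftmost (+y) hatch, on its far half, 32 mm beyond the pivot, midway across its width; the place to press. Moves with the hatch.
- hatch_1_edge (a point): Middle of the top of the near edge of the leftmost (+y) hatch, 50 mm on the near side of the pivot; it rises when the far end is pressed down, on a 50 mm arc about the pivot (waxed, slippery board; press the far end at least 15 mm down first, as a level push jams the edge while it is low). Moves with the hatch.
- hatch_2 (a joint): Turn of the second from left hatch (rad): 0 level and shut; grows as its far end sinks and near edge rises; stop at 1.4. Three hatches are blocked from below beyond the pivot and give under 0.05 rad. The free one turns under about 3 N on its brass mark and stays at any angle by pivot friction. Which is free changes and cannot be seen.
- hatch_2_press (a point): Brass mark (12 mm disc) on top of the second from left hatch, on its far half, 32 mm beyond the pivot, midway across its width; the place to press. Moves with the hatch.
- hatch_2_edge (a point): Middle of the top of the near edge of the second from left hatch, 50 mm on the near side of the pivot; it rises when the far end is pressed down, on a 50 mm arc about the pivot (waxed, slippery board; press the far end at least 15 mm down first, as a level push jams the edge while it is low). Moves with the hatch.
- hatch_3 (a joint): Turn of the third from left hatch (rad): 0 level and shut; grows as its far end sinks and near edge rises; stop at 1.4. Same as the others.
- hatch_3_press (a point): Brass mark (12 mm disc) on top of the third from left hatch, on its far half, 32 mm beyond the pivot, midway across its width; the place to press. Moves with the hatch.
- hatch_3_edge (a point): Middle of the top of the near edge of the third from left hatch, 50 mm on the near side of the pivot; it rises when the far end is pressed down, on a 50 mm arc about the pivot (waxed, slippery board; press the far end at least 15 mm down first, as a level push jams the edge while it is low). Moves with the hatch.
- hatch_4 (a joint): Turn of the rightmost (-y) hatch (rad): 0 level and shut; grows as its far end sinks and near edge rises; stop at 1.4. Same as the others.
- hatch_4_press (a point): Brass mark (12 mm disc) on top of the rightmost (-y) hatch, on its far half, 32 mm beyond the pivot, midway across its width; the place to press. Moves with the hatch.
- hatch_4_edge (a point): Middle of the top of the near edge of the rightmost (-y) hatch, 50 mm on the near side of the pivot; it rises when the far end is pressed down, on a 50 mm arc about the pivot (waxed, slippery board; press the far end at least 15 mm down first, as a level push jams the edge while it is low). Moves with the hatch.
- bowl: Brass gauge bowl, 90 mm wide at the rim, 40 mm high, standing on the shelf's far strip. Origin at the centre of its underside.
- cylinder: Aluminium measuring cylinder, 50 mm diameter, 140 mm high, standing on the shelf's right end. Origin at the centre of its underside.
- weight: Rusty steel weight with a knob, 52 mm diameter, 66 mm high, 0.6 kg, standing on the shelf's right end. Origin at the centre of its underside.
- scoop: Green plastic scoop, pan 75 x 50 mm, 25 mm high, handle 70 mm long towards its -x, lying on the shelf's far strip. Origin under the middle of its pan.

How it is judged:
By the outcome, as a careful person would: the job done as asked, in the order asked, and still so for the second after the job is handed in, with the robot touching nothing.
It also fails if it takes over 54 s, if anything falls off the work surface, if the arm or the gripper's body presses on something with over 40 N, if the wrist force passes 120 N, or if a joint passes its speed limit or range.

### The arm

A 6-joint arm with a two-finger parallel gripper is mounted at the origin on the work surface. World frame = base frame: x ahead of the robot, y to its left, z up, the work surface at z = 0. Lengths are in m, angles in rad, forces in N, time in s.
With the tool pointing down it reaches from about 0.35 to 0.775 m from the base axis. Payload 5.5 kg.
Tool frame: the origin (TCP) lies between the finger pads; the fingertips stand 19 mm ahead of it and the grasp point (between the pads) is the TCP; z points along the fingers, x is the direction in which the jaws open and shut, and the axes are right-handed (so a half turn about z gives the same grasp; the last joint's range is limited). The gripper opens to 85 mm and grips with 20 to 120 N. Pads are 22 mm wide; open, the fingers measure 114 mm over their backs; the gripper's body (76 mm by 85 mm) begins 54 mm behind the grasp point. The pads swing forward as they close: fully open they stand 13 mm farther back than shut.
Start: joints at [-1.446, 0.313, 0.046, 1.304, 0, 1.431], TCP at [0.15, -0.555, 0.25] pointing down, gripper open.
Joint ranges: [-2.76, 2.76], [-0.86, 1.69], [-1.03, 1.26], [-2.2, 2.34], [-1.47, 1.5], [-3.14, 3.14]. Speed limits (rad/s): [2.57, 2.57, 3.14, 3.14, 3.14, 3.14].

### API

Orientations are given as a unit quaternion [w, x, y, z].
In Python, from workcell import env gives the robot as it stands. The module is installed in compiled form; this text tells all that it offers.
- The arm moves only by the tool carry_out, never from a script. Its argument "steps" is a list of rows, each a list of 7 numbers: the gripper command: -1 is shut, 1 is fully open, values between are in proportion, then the shift along the tool's x, y, z in m, then the turn, a rotation vector about the tool's x, y, z in rad. A call has 1 to 20 rows; each row shifts and turns the commanded pose from where the row before left it, along the tool's axes as they then stand; what a row does not reach is not made up. A row lasts 1/8 s, in which the tool goes at most 62.5 mm and 10.7 degrees, less where a joint would pass 70% of its speed; a pose out of reach is approached as far as the arm can. A call with a gripper value outside its range is refused whole. The fingers move at their own pace and stop on an object; "grip_force" is the grip in N (left out, the last holds). Time passes only in rows, so rows that do not move let the fingers close. It gives the time, the measured TCP pose, the force and the opening at its end, in the units of the state.
- env.get_state(): the state, without advancing time (a new reading comes with each control period).
- env.read_camera(name): name is "scene" or "top" or "wrist"; returns a dict with "color" (480x640x3 uint8, red, green, blue), "K" (3x3 intrinsics, pixels), "R" (3x3) and "t" (3): a world point X has camera coordinates R X + t. Camera axes: x right, y down, z forward; pixel columns grow to the right and rows downward; lengths in m; the calibration is good to about 2 mm. The wrist camera is an equidistant fisheye: a pixel r from the principal point sees the ray r / f radians off the axis. A picture is of the moment at which its call begins. There is no depth.
- env.hand_in(): hands the job in, once; it reports no verdict.
The state is a dict: "clock": time; "joint_pos": joint angles; "qvel": joint speeds; "tau": joint torques, N m; "tcp_pos": TCP position; "orientation": TCP orientation; "wrist_force": force on the tool from outside, world axes, zero at the start; "ft_torque": the same for the moment, N m; "finger_gap": finger opening in m.
Only numpy, scipy, OpenCV 4.12 (cv2) and the standard library are available. Lean on these libraries where they do the work, as an engineer would, in place of code of your own. Each camera call takes 0.05 s, during which the arm holds its last target. There are 200 camera calls.

## Working session

There is one attempt and no reset: what is moved stays moved. The work goes in short steps, Python scripts to look and compute and a tool call to move; the robot and the scene stay as the last step left them, time stands still between calls to the robot, and variables do not carry over. Pictures are saved under pics/ and viewed, about 8 in all and at most 12, crops included, and the job is handed in when it is done.

Besides the shell and the picture viewer there is one more tool, called after "Request:" by a JSON object that holds its "name" and its "arguments". carry_out: Moves the arm, as the interface text tells. Its arguments: {"type":"object","properties":{"steps":{"type":"array","items":{"type":"array","items":{"type":"number"}}},"grip_force":{"type":"number"}},"required":["steps"]}

```bash
mkdir -p pics; python3 - <<'E'
from workcell import env
import cv2,numpy as np
s=env.get_state()
for k in s: print(k,np.round(s[k],4))
for n in("scene","top"):
    c=env.read_camera(n); cv2.imwrite(f"pics/{n}0.png",c["color"][:,:,::-1]); print(n,c["K"],c["R"],c["t"])
E
```

```text
clock 0.0
joint_pos [-1.4456  0.314   0.045   1.3036  0.      1.4312]
qvel [ 0.     -0.0003  0.0003 -0.0005  0.0009 -0.0009]
tau [-2.00000e-04 -4.80627e+01  2.98533e+01  1.93000e-02 -2.00000e-04
  0.00000e+00]
tcp_pos [ 0.1504 -0.5545  0.2494]
orientation [-7.000e-04  7.943e-01 -6.076e-01 -6.000e-04]
wrist_force [-0.0532  0.246  -0.1931]
ft_torque [ 0.0096 -0.042   0.0188]
finger_gap 0.0858
scene [[586.61338997   0.         312.71016115]
 [  0.         586.61338997 235.35130369]
 [  0.           0.           1.        ]] [[-0.51139673  0.85927607  0.01086336]
 [ 0.64257882  0.39076221 -0.65908828]
 [-0.57058378 -0.33007503 -0.75198712]] [ 0.35009753 -0.29637205  1.28394729]
top [[519.73468657   0.         317.62223691]
 [  0.         519.73468657 242.65688813]
 [  0.           0.           1.        ]] [[-1.20869707e-02 -9.99925508e-01 -1.69835185e-03]
 [-9.83725242e-01  1.21956215e-02 -1.79264929e-01]
 [ 1.79272288e-01 -4.96058354e-04 -9.83799370e-01]] [-0.01886681  0.63043312  0.76961839]
```

View pics/top0.png

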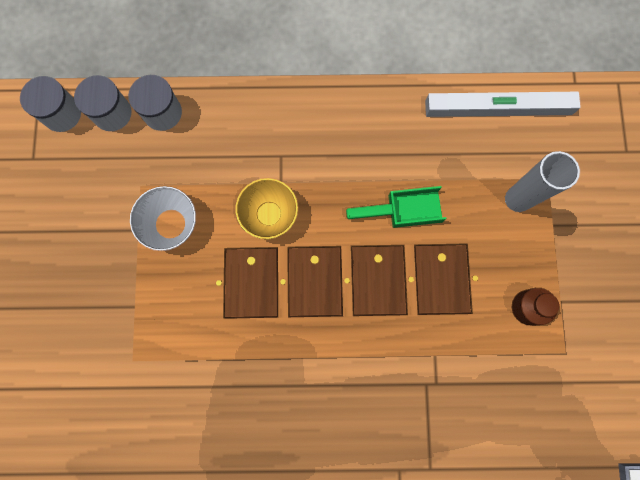

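View pics/scene0.png

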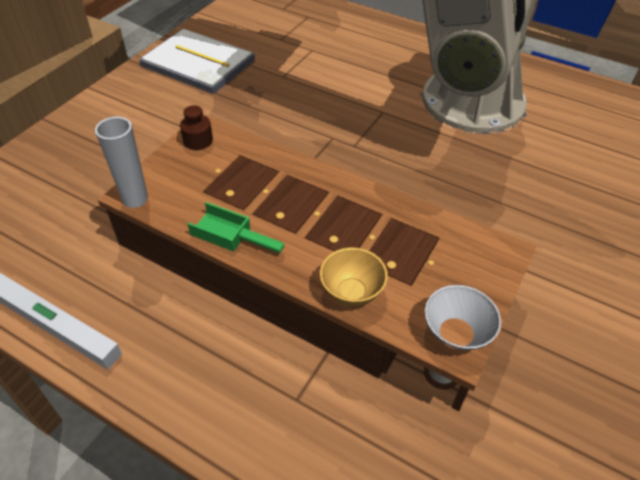

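The top view shows brass marks at about (251,261), (315,259.5), (378,258.5) and (442,257.5). The pins are at (219,283), (283,282), (347,280.5), (411,279.5) and (475,278).

```bash
cat > h.py <<'E'
from workcell import env
import numpy as np
from scipy.spatial.transform import Rotation as Ro
def ray(c,p,z):
    d=c["R"].T@np.linalg.solve(c["K"],[p[0],p[1],1]); o=-c["R"].T@c["t"]
    return o+d*(z-o[2])/d[2]
def st():
    s=env.get_state(); q=s["orientation"]; return s,Ro.from_quat([q[1],q[2],q[3],q[0]])
E
python3 - <<'E'
from h import *
c=env.read_camera("top"); np.set_printoptions(precision=4,suppress=True)
P=[(251,261),(315,259.5),(378,258.5),(442,257.5),(219,283),(283,282),(347,280.5),(411,279.5),(475,278)]
W=np.array([ray(c,p,.11)[:2] for p in P])
L=np.array([(.032,y) for y in(.141,.047,-.047,-.141)]+[(0,y) for y in(.188,.094,0,-.094,-.188)])
a,b=L-L.mean(0),W-W.mean(0)
th=np.arctan2((a[:,0]*b[:,1]-a[:,1]*b[:,0]).sum(),(a*b).sum())
R=np.array([[np.cos(th),-np.sin(th)],[np.sin(th),np.cos(th)]])
o=W.mean(0)-R@L.mean(0); print("origin",o,"yaw",th); print(W-(L@R.T+o)); print("marks",L[:4]@R.T+o)
for n,p,z in(("bowl rim",(266,209),.15),("cyl top",(560,170),.25),("weight",(540,307),.17),("scoop handle end",(347,213),.12),("scoop pan l",(391,208),.135),("funnel",(163,218),.15)): print(n,ray(c,p,z))
print(np.linalg.norm(W[1]-W[0]))
s,r=st();print(r.as_matrix())
E
```

```text
origin [ 0.5633 -0.0691] yaw 0.0067659245065866324
[[-0.0002  0.0001]
 [ 0.0002 -0.0005]
 [-0.      0.0004]
 [-0.0004 -0.0003]
 [ 0.0001 -0.0001]
 [-0.0002  0.    ]
 [ 0.0002  0.0001]
 [-0.0001  0.0002]
 [ 0.0003  0.0002]]
marks [[ 0.5944  0.0721]
 [ 0.595  -0.0219]
 [ 0.5956 -0.1159]
 [ 0.5963 -0.2099]]
bowl rim [0.6629 0.0465 0.15  ]
cyl top [ 0.6831 -0.329   0.25  ]
weight [ 0.5184 -0.323   0.17  ]
scoop handle end [ 0.6628 -0.0706  0.12  ]
scoop pan l [ 0.6659 -0.1339  0.135 ]
funnel [0.6515 0.1928 0.15  ]
0.09458163906814895
[[ 0.2617 -0.9651 -0.0002]
 [-0.9651 -0.2617  0.0014]
 [-0.0014 -0.0002 -1.    ]]
```

Request:
{"name": "carry_out", "arguments": {"steps": [[-1, 0, 0, 0, 0, 0, 0.129], [-1, 0, 0, 0, 0, 0, 0.129], [-1, -0.0285, -0.0373, 0, 0, 0, 0], [-1, -0.0285, -0.0373, 0, 0, 0, 0], [-1, -0.0285, -0.0373, 0, 0, 0, 0], [-1, -0.0285, -0.0373, 0, 0, 0, 0], [-1, -0.0285, -0.0373, 0, 0, 0, 0], [-1, -0.0285, -0.0373, 0, 0, 0, 0], [-1, -0.0285, -0.0373, 0, 0, 0, 0], [-1, -0.0285, -0.0373, 0, 0, 0, 0], [-1, -0.0285, -0.0373, 0, 0, 0, 0], [-1, -0.0285, -0.0373, 0, 0, 0, 0], [-1, -0.0285, -0.0373, 0, 0, 0, 0], [-1, -0.0285, -0.0373, 0, 0, 0, 0], [-1, 0, 0, 0.05, 0, 0, 0], [-1, 0, 0, 0.05, 0, 0, 0], [-1, 0, 0, 0, 0, 0, 0], [-1, 0, 0, 0, 0, 0, 0]], "grip_force": 40}}

```text
clock: 2.4
tcp_pos: [0.5963, -0.2104, 0.1518]
orientation: [-0.0, 0.709, -0.705, 0.001]
wrist_force: [0.1, -0.2, -0.5]
finger_gap: 0.0
```

Request:
{"name": "carry_out", "arguments": {"steps": [[-1, 0, 0, 0.01, 0, 0, 0], [-1, 0, 0, 0.008, 0, 0, 0], [-1, 0, 0, 0.003, 0, 0, 0], [-1, 0, 0, 0, 0, 0, 0], [-1, 0, 0, 0, 0, 0, 0]]}}

```text
clock: 3.02
tcp_pos: [0.5958, -0.21, 0.1295]
orientation: [-0.0, 0.71, -0.705, 0.0]
wrist_force: [1.0, -0.6, -0.8]
finger_gap: -0.0
```

```bash
python3 - <<'E'
from h import *
import cv2
cv2.imwrite("pics/top1.png",env.read_camera("top")["color"][:,:,::-1]); cv2.imwrite("pics/wr1.png",env.read_camera("wrist")["color"][:,:,::-1])
E
```

```text
(no output)
```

View pics/wr1.png

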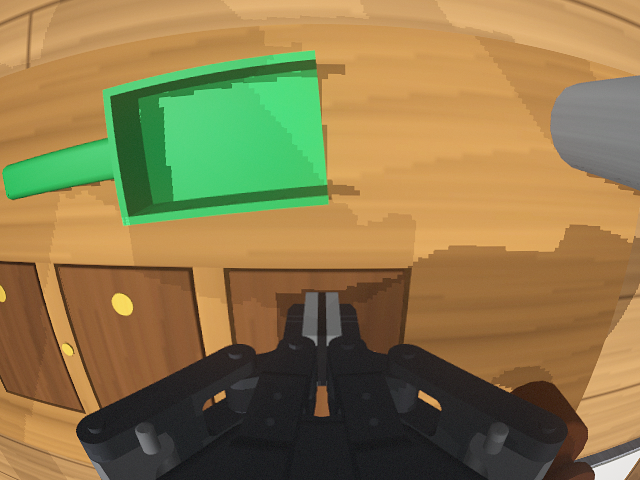

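The wrist view shows the shut fingertips at (322,300), on the far half of hatch 4 and covering its mark. The scoop is clear of the gripper.

Request:
{"name": "carry_out", "arguments": {"steps": [[-1, 0, 0, 0.002, 0, 0, 0], [-1, 0, 0, 0.002, 0, 0, 0], [-1, 0, 0, 0, 0, 0, 0]]}}

```text
clock: 3.5
tcp_pos: [0.5961, -0.2101, 0.1283]
orientation: [-0.0, 0.71, -0.705, 0.001]
wrist_force: [-4.9, 2.4, 15.6]
finger_gap: -0.0001
```

Hatch 4 is blocked: 15.6 N with almost no give. Next is hatch 3.

Request:
{"name": "carry_out", "arguments": {"steps": [[-1, 0, 0, -0.025, 0, 0, 0], [-1, -0.047, 0, 0, 0, 0, 0], [-1, -0.047, 0, 0, 0, 0, 0], [-1, 0, 0, 0, 0, 0, 0], [-1, 0, 0, 0.015, 0, 0, 0], [-1, 0, 0, 0.008, 0, 0, 0], [-1, 0, 0, 0.002, 0, 0, 0], [-1, 0, 0, 0, 0, 0, 0], [-1, 0, 0, 0, 0, 0, 0]]}}

```text
clock: 4.62
tcp_pos: [0.595, -0.1167, 0.1283]
orientation: [-0.001, 0.709, -0.705, 0.001]
wrist_force: [-7.3, 4.1, 22.7]
finger_gap: 0.0002
```

Hatch 3 is blocked too, at 22.7 N. Next is hatch 2.

Request:
{"name": "carry_out", "arguments": {"steps": [[-1, 0, 0, -0.025, 0, 0, 0], [-1, -0.047, 0, 0, 0, 0, 0], [-1, -0.047, 0, 0, 0, 0, 0], [-1, 0, 0, 0, 0, 0, 0], [-1, 0, 0, 0.015, 0, 0, 0], [-1, 0, 0, 0.008, 0, 0, 0], [-1, 0, 0, 0.002, 0, 0, 0], [-1, 0, 0, 0, 0, 0, 0], [-1, 0, 0, 0, 0, 0, 0]]}}

```text
clock: 5.75
tcp_pos: [0.5942, -0.0233, 0.1282]
orientation: [-0.0, 0.709, -0.705, 0.001]
wrist_force: [-8.2, 1.6, 25.3]
finger_gap: 0.0001
```

Hatch 2 is blocked at 25 N. That leaves hatch 1, which I'll test.

Request:
{"name": "carry_out", "arguments": {"steps": [[-1, 0, 0, -0.025, 0, 0, 0], [-1, -0.047, 0, 0, 0, 0, 0], [-1, -0.047, 0, 0, 0, 0, 0], [-1, 0, 0, 0, 0, 0, 0], [-1, 0, 0, 0.015, 0, 0, 0], [-1, 0, 0, 0.008, 0, 0, 0], [-1, 0, 0, 0.002, 0, 0, 0], [-1, 0, 0, 0, 0, 0, 0], [-1, 0, 0, 0, 0, 0, 0]]}}

```text
clock: 6.88
tcp_pos: [0.5937, 0.0718, 0.1253]
orientation: [0.0, 0.709, -0.705, -0.0]
wrist_force: [-0.4, 0.2, 0.1]
finger_gap: 0.0002
```

Hatch 1 gives way with no force, so it is the free one. I'll press its far end down.

Request:
{"name": "carry_out", "arguments": {"steps": [[-1, 0, 0, 0.004, 0, 0, 0], [-1, 0, 0, 0.004, 0, 0, 0], [-1, 0, 0, 0.004, 0, 0, 0], [-1, 0, 0, 0.004, 0, 0, 0], [-1, 0, 0, 0, 0, 0, 0], [-1, 0, 0, 0, 0, 0, 0]]}}

```text
clock: 7.62
tcp_pos: [0.5935, 0.072, 0.1089]
orientation: [0.0, 0.71, -0.705, -0.0]
wrist_force: [-0.4, -0.9, 0.6]
finger_gap: 0.0
```

```bash
python3 - <<'E'
from h import *
import cv2
cv2.imwrite("pics/sc2.png",cv2.resize(env.read_camera("scene")["color"][130:350,270:540,::-1],None,fx=2.5,fy=2.5))
E
```

```text
(no output)
```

View pics/sc2.png

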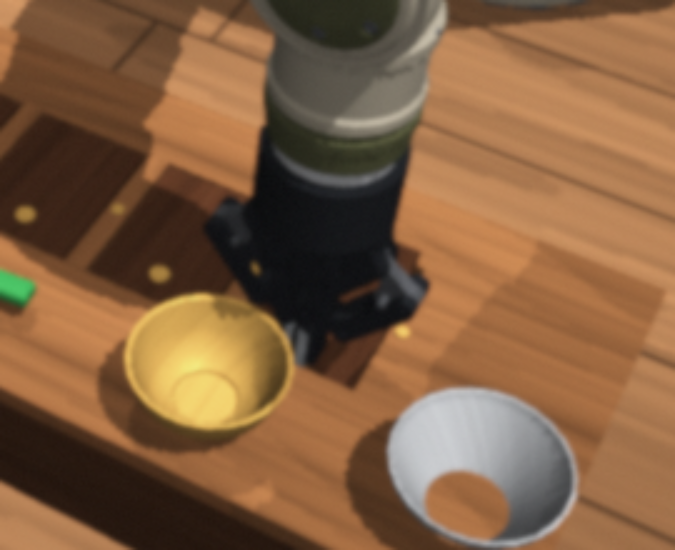

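The scene crop shows the fingertips down inside hatch 1 at about (305,340), beside the bowl and not touching it. I'll lift out and move in front of the near edge.

Request:
{"name": "carry_out", "arguments": {"steps": [[-1, 0, 0, -0.03, 0, 0, 0], [-1, 0, 0, -0.06, 0, 0, 0], [-1, 0, 0, 0, 0, 0, 0], [-1, 0, 0.04, 0, 0, 0, 0], [-1, 0, 0.04, 0, 0, 0, 0], [-1, 0, 0.04, 0, 0, 0, 0], [-1, 0, 0, 0, 0, 0, 0], [-1, 0, 0, 0.03, 0, 0, 0], [-1, 0, 0, 0.034, 0, 0, 0], [-1, 0, 0, 0, 0, 0, 0], [-1, 0, 0, 0, 0, 0, 0]]}}

```text
clock: 9.05
tcp_pos: [0.4747, 0.0712, 0.1359]
orientation: [-0.0, 0.709, -0.705, 0.0]
wrist_force: [0.8, 0.3, -0.6]
finger_gap: 0.0001
```

```bash
python3 - <<'E'
from h import *
import cv2
a=env.read_camera("scene")["color"][110:330,290:560,::-1];b=env.read_camera("wrist")["color"][:,:,::-1]
cv2.imwrite("pics/sc3.png",np.hstack([cv2.resize(a,(400,326)),cv2.resize(b,(400,326))]))
E
```

```text
(no output)
```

View pics/sc3.png

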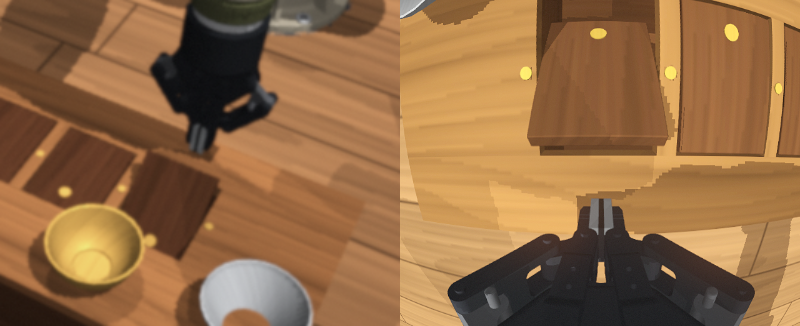

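The hatch's near edge stands raised, and the fingertips are centred in front of it. I'll push it up and away in stages.

Request:
{"name": "carry_out", "arguments": {"steps": [[-1, 0, -0.015, 0, 0, 0, 0], [-1, 0, -0.015, 0, 0, 0, 0], [-1, 0, -0.005, 0, 0, 0, 0], [-1, 0, -0.005, -0.004, 0, 0, 0], [-1, 0, -0.005, -0.004, 0, 0, 0], [-1, 0, -0.004, -0.003, 0, 0, 0], [-1, 0, 0, 0, 0, 0, 0]]}}

```text
clock: 10.02
tcp_pos: [0.5235, 0.0715, 0.1468]
orientation: [-0.0, 0.71, -0.705, 0.0]
wrist_force: [-0.6, 0.4, -0.3]
finger_gap: -0.0
```

Request:
{"name": "carry_out", "arguments": {"steps": [[-1, 0, -0.004, -0.003, 0, 0, 0], [-1, 0, -0.004, -0.003, 0, 0, 0], [-1, 0, -0.003, -0.002, 0, 0, 0], [-1, 0, -0.001, -0.001, 0, 0, 0], [-1, 0, 0, 0, 0, 0, 0]]}}

```text
clock: 10.65
tcp_pos: [0.5352, 0.0716, 0.1554]
orientation: [-0.0, 0.709, -0.705, 0.0]
wrist_force: [-0.7, -0.5, -0.0]
finger_gap: -0.0001
```

```bash
python3 - <<'E'
from h import *
import cv2
a=env.read_camera("scene")["color"][110:330,290:560,::-1];b=env.read_camera("wrist")["color"][:,:,::-1]
cv2.imwrite("pics/sc4.png",np.hstack([cv2.resize(a,(400,326)),cv2.resize(b,(400,326))]))
E
```

```text
(no output)
```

View pics/sc4.png

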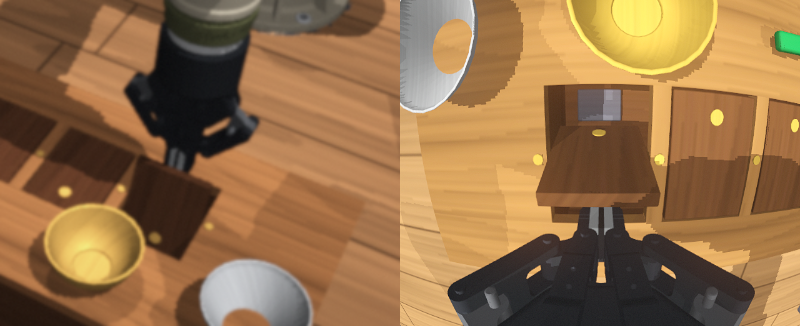

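The wrist view shows hatch 1 well raised, with its near top edge at about (226–410, 284) in the full picture and the fingertips just behind it. I'll work out its angle.

```bash
cat >> h.py <<'E'
def fish(c,X):
    p=c["R"]@X+c["t"]; r=np.hypot(p[0],p[1]); a=np.arctan2(r,p[2]); K=c["K"]
    return np.array([K[0,2]+K[0,0]*a*p[0]/r,K[1,2]+K[1,1]*a*p[1]/r])
def hx(lx,ly,lz,th):  # hatch 1 local -> world (lz from mid-thickness)
    x=lx*np.cos(th)+lz*np.sin(th); z=-lx*np.sin(th)+lz*np.cos(th); y=.141+ly; yaw=.0068
    return np.array([.5633+x*np.cos(yaw)-y*np.sin(yaw),-.0691+x*np.sin(yaw)+y*np.cos(yaw),.105+z])
def show():
    c=env.read_camera("wrist")
    for th in np.arange(.5,1.45,.1): print(round(th,2),*[np.round(fish(c,hx(*q,th))) for q in((-.05,.038,.005),(-.05,-.038,.005),(.032,0,.005))])
E
python3 -c "from h import *;show()"
```

```text
0.5 [238. 330.] [400. 330.] [319. 163.]
0.6 [235. 329.] [402. 329.] [319. 165.]
0.7 [233. 327.] [405. 327.] [319. 167.]
0.8 [230. 323.] [407. 323.] [319. 170.]
0.9 [228. 318.] [410. 319.] [319. 174.]
1.0 [225. 312.] [412. 312.] [319. 177.]
1.1 [223. 304.] [414. 305.] [319. 181.]
1.2 [221. 295.] [416. 296.] [319. 186.]
1.3 [219. 285.] [418. 286.] [319. 190.]
1.4 [217. 274.] [420. 274.] [319. 195.]
```

```bash
python3 - <<'E'
from h import *
import cv2
c=env.read_camera("wrist"); a=c["color"][140:380,180:460,::-1].copy()
a=cv2.resize(a,None,fx=2.5,fy=2.5)
for th,col in((.9,(255,0,0)),(1.1,(0,255,0)),(1.3,(0,0,255))):
    for q in((-.05,.038,.005),(-.05,-.038,.005),(-.05,.038,-.005),(-.05,-.038,-.005),(.032,0,.005)):
        p=(fish(c,hx(*q,th))-[180,140])*2.5; cv2.circle(a,tuple(int(v) for v in p),4,col,1)
cv2.imwrite("pics/wr5.png",a)
E
```

```text
(no output)
```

View pics/wr5.png

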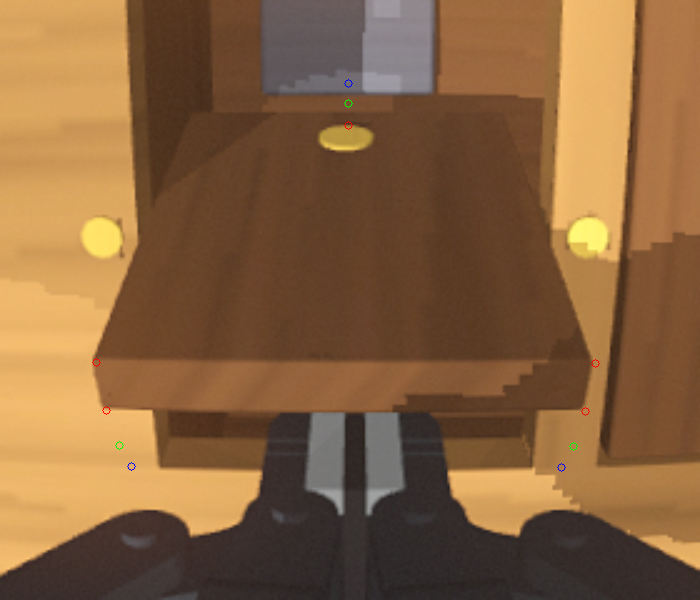

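The model corners drawn for 1.3 rad (red) fall on the hatch's near-edge corners, so it is at about 1.3. I'll push 3 mm more, then back off and rise.

Request:
{"name": "carry_out", "arguments": {"steps": [[-1, 0, -0.0015, 0, 0, 0, 0], [-1, 0, -0.0015, 0, 0, 0, 0], [-1, 0, 0, 0, 0, 0, 0], [-1, 0, 0, 0, 0, 0, 0]]}}

```text
clock: 11.35
tcp_pos: [0.5377, 0.0716, 0.1552]
orientation: [0.0, 0.71, -0.705, -0.0]
wrist_force: [-2.9, -0.7, 0.8]
finger_gap: 0.0002
```

Request:
{"name": "carry_out", "arguments": {"steps": [[-1, 0, 0.01, 0, 0, 0, 0], [-1, 0, 0.03, 0, 0, 0, 0], [-1, 0, 0.04, 0, 0, 0, 0], [-1, 0, 0, -0.05, 0, 0, 0], [-1, 0, 0, -0.05, 0, 0, 0], [-1, 0, 0, 0, 0, 0, 0], [-1, 0, 0, 0, 0, 0, 0]]}}

```text
clock: 12.22
tcp_pos: [0.4576, 0.0711, 0.2552]
orientation: [-0.0, 0.71, -0.705, 0.0]
wrist_force: [0.5, -0.1, -0.2]
finger_gap: 0.0005
```

```bash
python3 - <<'E'
from h import *
import cv2
c=env.read_camera("wrist"); a=c["color"][:,:,::-1].copy()
for th,col in((1.3,(0,255,0)),(1.38,(0,0,255))):
    for q in((-.05,.038,.005),(-.05,-.038,.005),(-.05,.038,-.005),(-.05,-.038,-.005),(.032,0,.005)):
        p=fish(c,hx(*q,th)); cv2.circle(a,tuple(int(v) for v in p),3,col,1)
b=env.read_camera("top")["color"][:,:,::-1]
cv2.imwrite("pics/end.png",np.hstack([cv2.resize(a,(400,300)),cv2.resize(b,(400,300))]))
cv2.imwrite("pics/wr6.png",cv2.resize(a[60:360,140:500],None,fx=2,fy=2))
E
```

```text
(no output)
```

View pics/end.png

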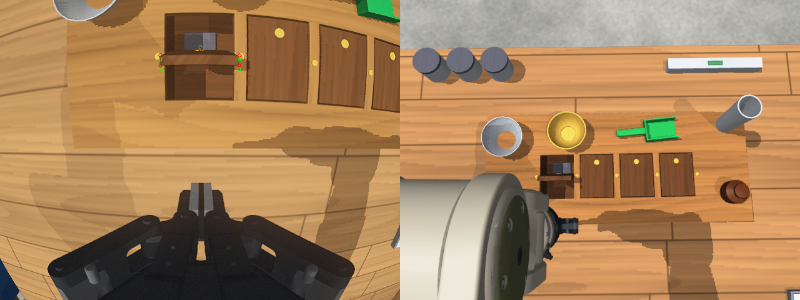

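View pics/wr6.png

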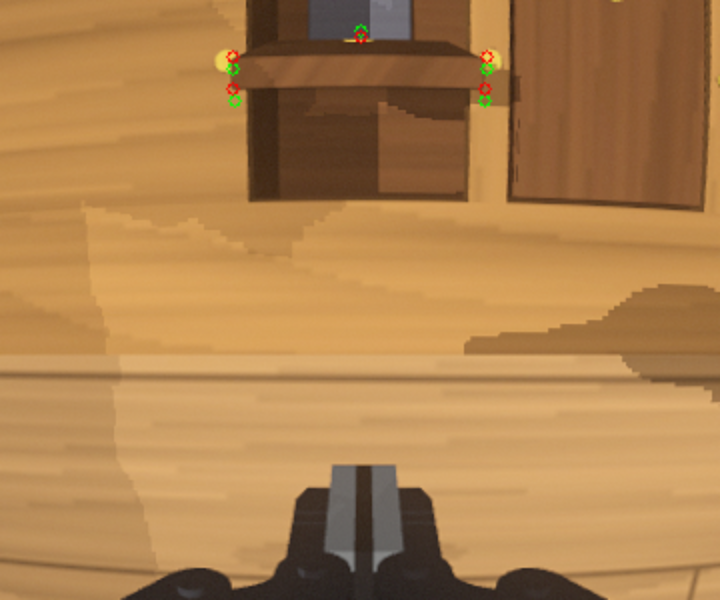

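The red corners (1.38 rad) match the hatch. In the top view the other hatches are shut, and the bowl at (267,209), scoop, cylinder and weight are where they started. The arm is clear of everything, so I'm handing in.

```bash
python3 -c "
from workcell import env
env.hand_in(); s=env.get_state(); print(s['clock'],s['wrist_force'])"
```

```text
the job is handed in; nothing more can be done
the job is handed in; nothing more can be done
```

Hatch 1 (leftmost) is standing open at about 1.38 rad, just short of its 1.4 stop, and the job is handed in at about 12 s on the clock.

- **Finding it:** I pressed the brass marks from right to left. Hatches 4, 3 and 2 held against 16–25 N with almost no give. Hatch 1 moved with practically no force.
- **Opening it:** I pressed its far end down until the fingertips were about 20 mm below the shelf top. Then I moved the shut fingers in front of the raised near edge, pushed it up and away, and backed off.
- **Last checks:** In the last pictures, taken with the arm clear (wrist force under 1 N), hatch 1 is still open. Hatches 2–4 are shut, and the bowl, scoop, cylinder and weight show no visible movement. The 1.38 rad comes from matching model corners to the wrist picture. No checks failed or disagreed.

I couldn't read the state after handing in, because the interface closes at that point.

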